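# Load the drawplate and hold the clamp at its third click

## Task

Take the steel drawplate out of its wooden rack and slide it upright, fully home, into the slot of the bench clamp, and let go of it there. Then press the clamp's click lever down with the fingers, counting the clicks: stop at the third click, never going on to a fourth, and finish while still holding the lever down there, since it springs back up if let go. Leave the jar, the hammer and the ring mandrel alone.

Things in the scene. Friction and masses are not known exactly. Their poses are not given: they have to be found in the camera images.
- drawplate_center (a point): Centre of the drawplate, a loose steel slab 10 mm thick (its x), 44 mm wide (its y) and 90 mm tall (its z, up), about 0.28 kg, with rows of small dark dots (drawing holes, closed) on both faces. It starts upright in the rack, standing in a slot with its top 58 mm clear above the rack's top. Either way round is good (a half turn about z).
- rack: Fixed light-wood block 80 x 110 x 32 mm (x, y, z), origin at the centre of its underside. Its slot, 15 mm (x) by 50 mm (y) and 22 mm deep, is open at the top at its middle; the drawplate stands in it on a floor 10 mm above the bench, its x, y along the rack's.
- clamp: Fixed metal clamp; origin on the bench below the slot's centre. Base 90 (x) by 165 mm (y, -47 to +118), 12 thick. Slot upright, open at the top, 13 (x) by 47 mm (y), floor 12 mm above the bench. The plate goes in with its thickness along x, width along y; fully home its centre is 57 mm up. To +y two steel cheeks (|x| to 22, y 52 to 108 mm, 106 high) carry the lever, which sticks out to +y.
- slot_mouth (a point): Centre of the slot's mouth, 52 mm above the bench, below a flared rim (up to 59 mm) that guides the plate in; axes as the clamp's.
- lever_pivot (a point): Pivot of the lever, 80 mm to +y of the slot's centre and 75 mm above the bench; the lever turns about the clamp's x axis through it; axes as the clamp's.
- lever_handle (a point): Centre of the black cross-bar at the lever's outer end, a free-turning round sleeve 50 mm long (along the clamp's x), 16 mm thick, 110 mm from the pivot, on a bar 12 mm thick. At rest the lever rises 0.44 rad above level to +y (handle centre 122 mm above the bench); pressed down to the third click it points 0.19 rad below level (54 mm).
- lever (a joint): Lever angle: 0 at rest (up, in its rest notch), grows as pressed down, end stop 1.05. A spring always drives it back up. The clicks are notches at 0.21, 0.42, 0.63 (the third) and 0.84, 23 mm apart at the handle. Leaving a notch takes a push of 9 to 12 N, which then gives way and eases to 2 or 3 N; the click is where it drops into the next notch and the push climbs sharply again.
- pad: Brass pad 11 x 14 x 24 mm in the slot's +y wall; origin in the middle of its face. The lever's cam drives it up to 4.6 mm to the clamp's -y; at the third click it presses the drawplate's edge against the slot's -y wall.
- jar_center (a point): Bystander: closed amber glass jar, 56 mm across, 65 mm tall, standing; the point is its centre.
- hammer: Bystander: small hammer 200 mm long, lying along its x; origin on its underside.
- mandrel_center (a point): Bystander: short steel ring mandrel, a slim tapered post 90 mm tall on a round foot 48 mm across; the point is its centre, 45 mm up.
Not all that is in view belongs to the job. Of the things like the part that bears drawplate_center, leave any that is red; of the rest the smaller one is meant.

How it is judged:
By the outcome, as a careful person would: the job done as asked, in the order asked, and still so for the second after the job is handed in, while the arm keeps its last pose, push and grip.
It also fails if it takes over 72 s, if anything falls off the work surface, if the arm or the gripper's body presses on something with over 40 N, if the wrist force passes 120 N, or if a joint passes its speed limit or range.

## Robot

A 6-joint arm with a two-finger parallel gripper is mounted at the origin on the work surface. World frame = base frame: x ahead of the robot, y to its left, z up, the work surface at z = 0. Lengths are in mm, angles in rad, forces in N, time in s.
With the tool pointing down it reaches from about 350 to 875 mm from the base axis. Payload 4.2 kg.
Tool frame: the origin (TCP) lies midway between the tips of the shut fingers; the grasp point (between the pads) lies 19 mm behind it; x points along the fingers, y is the direction in which the jaws open and shut, and the axes are right-handed (so a half turn about x gives the same grasp; the last joint's range is limited). The gripper opens to 85 mm and grips with 20 to 120 N. Pads are 22 mm wide; open, the fingers measure 114 mm over their backs; the gripper's body (76 mm by 85 mm) begins 54 mm behind the grasp point. The pads swing forward as they close: fully open they stand 13 mm farther back than shut.
Start: joints at [-0.884, 0.385, 0.008, 0, -1.194, -0.259], TCP at [259.306, -568.647, 211.212] pointing down, gripper open.
Joint ranges: [-3.14, 3.14], [-1.21, 2.06], [-1.07, 1.41], [-3.16, 2.05], [-2.99, -0.16], [-3.1, 3.1]. Speed limits (rad/s): [2.79, 2.79, 3.14, 3.14, 3.14, 3.14].

## Interface

Orientations are given as a unit quaternion [x, y, z, w].
In Python, from bench import readout, imaging, arm gives the robot as it stands.
- The arm moves only by the tool arm_command, never from a script. Its argument "increments" is a list of rows, each a list of 3 entries, a list of its own where there are three numbers: the turn, a rotation vector about the world's x, y, z in degrees, then the shift along the world's x, y, z in mm, then the closure, from 0 (fully open) to 1 (shut). In form: [[[ax, ay, az], [tx, ty, tz], fingers], ...]. A call has exactly 5 rows; each row is the pose to reach, as a shift and turn from the pose measured when the call began; what a row does not reach only later rows make up. A row lasts 1/10 s, in which the tool goes at most 50 mm and 8.59 degrees, less where a joint would pass 70% of its speed; a pose out of reach is approached as far as the arm can. A call with a gripper value outside its range is refused whole. The fingers move at their own pace and stop on an object; the grip force is fixed at half the most. Time passes only in rows, so rows that repeat a pose let the fingers close, or fill a call up. It gives the time, the measured TCP pose, the force and the opening at its end, in the units of the state.
- readout.read_state(): the state, without advancing time (a new reading comes with each control period).
- imaging.get_image(name): name is "scene" or "top" or "wrist"; returns (picture, depth): 400x640x3 uint8, blue, green, red; 400x640 float32, mm along the optical axis (not along the pixel's ray), 0 where there is no reading.
- imaging.camera_info(name): a dict with "vfov" (degrees; the focal length in pixels is half the picture's height over the tangent of half this angle, whatever the lens; pixels are square), "cx", "cy" (the principal point, pixels), "eye" and "rotation" of the camera in the world; the wrist camera has in their place "T_tool_cam" (4x4, takes a point from camera to tool coordinates, whose origin is the TCP and whose axes are the tool frame's). Camera axes: x right, y down, z forward; pixel columns grow to the right and rows downward; lengths in mm; the calibration is good to about 2 mm. The wrist camera is an equidistant fisheye: a pixel r from the principal point sees the ray r / f radians off the axis. A picture is of the moment at which its call begins: read the wrist's pose just before it. camera_info takes no time and is no camera call.
- arm.job_done(): hands the job in, once; it reports no verdict.
The state is a dict: "clock": time; "joints": joint angles; "joint_vel": joint speeds; "joint_efforts": joint torques, N m; "position": TCP position; "ee_rot": TCP orientation; "contact_force": force on the tool from outside, world axes, zero at the start; "wrist_torque": the same for the moment, N m; "gripper_width": finger opening in mm.
Only numpy, scipy, OpenCV 4.12 (cv2) and the standard library are available. Lean on these libraries where they do the work, as an engineer would, in place of code of your own. Each camera call takes 0.05 s, during which the arm holds its last target. There are 200 camera calls.

## Working session

There is one attempt and no reset: what is moved stays moved. The work goes in short steps, Python scripts to look and compute and a tool call to move; the robot and the scene stay as the last step left them, time stands still between calls to the robot, and variables do not carry over. Pictures are saved under pics/ and viewed, about 8 in all and at most 12, crops included, and the job is handed in when it is done.

Besides the shell and the picture viewer there is one more tool, called after "Emit:" in YAML: its name, and indented under it one key for each argument. arm_command: Moves the arm, as the interface text tells. Its arguments: {"type":"object","properties":{"increments":{"type":"array","items":{"type":"array"}}},"required":["increments"]}

```bash
mkdir -p pics; ls
python3 - <<'E'
from bench import readout, imaging, arm
import cv2, numpy as np
s=readout.read_state(); print(s)
for n in("top","scene"):
    p,d=imaging.get_image(n); cv2.imwrite(f"pics/{n}0.png",p); np.save(f"pics/{n}0.npy",d); print(n,imaging.camera_info(n))
print(imaging.camera_info("wrist"))
E
```

```text
pics
{'clock': 0.0, 'joints': array([-8.84428685e-01,  3.85559031e-01,  6.61306433e-03, -5.07585301e-04,
       -1.19398135e+00, -2.58571259e-01]), 'joint_vel': array([ 0.00182275, -0.0007712 ,  0.00024255, -0.00082362,  0.00037942,
       -0.00010091]), 'joint_efforts': array([-4.87239158e-04, -3.92290485e+01,  1.88401812e+01,  4.18618530e+00,
       -4.72882530e-03,  4.77397194e-06]), 'position': array([ 259.03163598, -568.10285156,  210.11386082]), 'ee_rot': array([-0.14928658,  0.69120042,  0.15078016,  0.69081173]), 'contact_force': array([-0.62247442, -1.06004795,  0.11587789]), 'wrist_torque': array([-0.0019297 , -0.01126299,  0.01303098]), 'gripper_width': 85.52047956930758}
top {'vfov': 55.1979752240873, 'cx': 316.58902864073264, 'cy': 194.78404823747138, 'eye': array([ 464.1091347 ,   -3.0320866 , 1212.34496243]), 'rotation': array([-0.69939539,  0.71162513, -0.05450365,  0.03827666])}
scene {'vfov': 42.02505475752911, 'cx': 311.5672194880136, 'cy': 199.03795798548524, 'eye': array([1591.04935327,  262.1587587 , 1144.08795223]), 'rotation': array([ 0.55903071,  0.73475673, -0.30530528, -0.23325072])}
{'vfov': 65.70646984690485, 'cx': 321.67170248159243, 'cy': 198.82957727710237, 'T_tool_cam': array([[-2.29207113e-04, -3.20747780e-01,  9.47164616e-01,
        -1.62732418e+02],
       [ 9.99999758e-01,  5.48023414e-04,  4.27575465e-04,
        -1.27056874e-01],
       [-6.56212268e-04,  9.47164485e-01,  3.20747577e-01,
        -8.35167891e+01],
       [ 0.00000000e+00,  0.00000000e+00,  0.00000000e+00,
         1.00000000e+00]])}
```

View pics/top0.png

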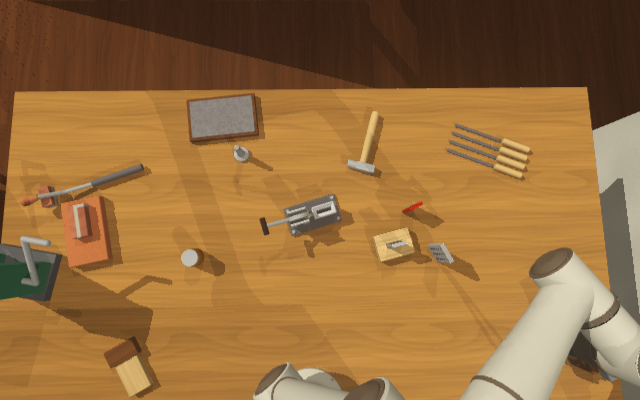

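View pics/scene0.png

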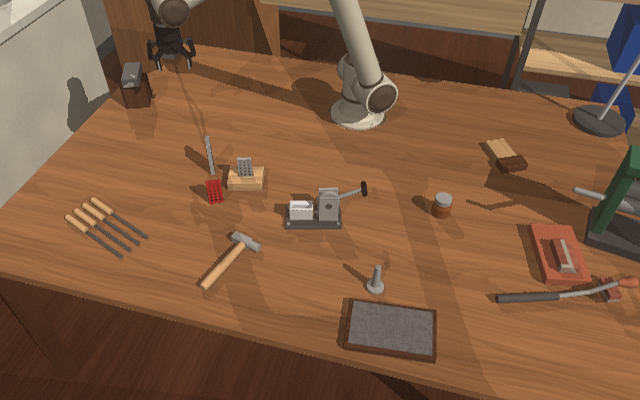

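The top view shows the rack with its plate at about (394,245), the clamp at (313,215) with the lever pointing left (+y), a loose taller plate at (440,253), the red plate at (412,208), the hammer at (365,145), the mandrel at (241,154) and the jar at (190,258). The scene view shows the same layout.

```bash
cat > h.py <<'E'
import cv2, numpy as np
from bench import readout, imaging
from scipy.spatial.transform import Rotation as R
def rays(name,shape=(400,640)):
    i=imaging.camera_info(name); f=200/np.tan(np.radians(i["vfov"]/2))
    v,u=np.mgrid[:shape[0],:shape[1]].astype(float)
    x=(u-i["cx"])/f; y=(v-i["cy"])/f
    if name=="wrist":
        r=np.hypot(x,y)+1e-9; k=np.tan(r)/r; x,y=x*k,y*k
    return np.dstack([x,y,np.ones_like(x)]),i
def pose(i,s=None):
    if "eye" in i: return R.from_quat(i["rotation"]).as_matrix(),i["eye"]
    T=i["T_tool_cam"]; Q=R.from_quat(s["ee_rot"]).as_matrix()
    return Q@T[:3,:3], Q@T[:3,3]+s["position"]
def world(name,d,s=None):
    r,i=rays(name); M,e=pose(i,s)
    W=(r*d[...,None])@M.T+e; W[d<=0]=np.nan
    return W
def project(name,P,s=None):
    i=imaging.camera_info(name); M,e=pose(i,s); f=200/np.tan(np.radians(i["vfov"]/2))
    c=(np.atleast_2d(P)-e)@M; r=np.hypot(c[:,0],c[:,1]); 
    k=f*np.arctan2(r,c[:,2])/(r+1e-9) if name=="wrist" else f/c[:,2]
    return np.c_[c[:,0]*k+i["cx"],c[:,1]*k+i["cy"]]
def rect(W,m):
    P=W[m][:,:2].astype(np.float32); return cv2.minAreaRect(P)
def capture(name,tag):
    s=readout.read_state(); p,d=imaging.get_image(name)
    cv2.imwrite(f"pics/{tag}.png",p); np.savez(f"pics/{tag}.npz",d=d,**s); return s,p,d
E
python3 - <<'E'
from h import *
d=np.load("pics/top0.npy"); p=cv2.imread("pics/top0.png"); W=world("top",d); Z=W[...,2]
print("bench z",np.nanmedian(Z[300:330,200:260]),np.nanmedian(Z[100:130,280:340]))
def show(nm,u0,u1,v0,v1,lo,hi):
    m=np.zeros(Z.shape,bool); m[v0:v1,u0:u1]=True; m&=(Z>lo)&(Z<hi)
    print(nm,m.sum(),W[m].mean(0).round(1),rect(W,m),"zmed",np.median(Z[m]).round(1))
show("rack top",368,420,225,266,25,40)
show("rack plate",368,420,225,266,60,100)
show("other plate",422,470,235,280,50,130)
show("red",400,430,195,220,40,130)
show("clamp base",280,348,190,240,6,18)
show("clamp all",280,348,190,240,6,130)
show("cheeks",280,348,190,240,98,112)
show("slot block",280,348,190,240,45,66)
show("handle",255,275,212,238,100,140)
for nm,b in dict(jar=(175,205,240,275),mandrel=(228,260,143,166),hammer=(340,385,108,178)).items(): show(nm,*b,12,120)
g=cv2.cvtColor(p,cv2.COLOR_BGR2GRAY)
c=p[190:275,255:470]; cv2.imwrite("pics/c0.png",cv2.resize(c,None,fx=3.7,fy=3.7,interpolation=cv2.INTER_CUBIC))
E
```

```text
bench z 1.1025388144523731 1.1560793278015353
rack top 843 [ 464.3 -264.4   33.5] ((464.4059143066406, -266.0324401855469), (80.10106658935547, 110.69029998779297), 13.93985652923584) zmed 33.5
rack plate 28 [ 462.9 -254.    86.1] ((463.47882080078125, -260.42626953125), (10.390438079833984, 33.942893981933594), 13.560441017150879) zmed 90.8
other plate 246 [ 436.8 -392.2   99.3] ((436.6767578125, -395.74786376953125), (58.35980224609375, 14.454448699951172), 26.656038284301758) zmed 107.8
red 72 [ 574.  -318.2   84.1] ((575.5159912109375, -322.0360412597656), (10.232549667358398, 43.256813049316406), 25.933433532714844) zmed 90.8
clamp base 934 [559.9 -23.4  12.9] ((561.2235107421875, -21.560226440429688), (212.73367309570312, 155.196533203125), 88.95225524902344) zmed 13.0
clamp all 1563 [559.  -15.6  36.6] ((561.2235107421875, -21.560226440429688), (212.73367309570312, 155.196533203125), 88.95225524902344) zmed 15.4
cheeks 189 [547.7  31.9 105.9] ((545.6820068359375, 38.99354553222656), (44.035438537597656, 82.49640655517578), 16.133255004882812) zmed 106.3
slot block 252 [568.  -38.3  57.6] ((559.541259765625, -15.6871337890625), (39.094566345214844, 143.1338653564453), 17.351306915283203) zmed 58.3
handle 133 [523.  116.3 126.3] ((521.012451171875, 117.73930358886719), (41.96506118774414, 44.52577209472656), 67.90013122558594) zmed 127.9
jar 340 [437.  341.8  56.3] ((436.9579772949219, 345.1385803222656), (51.47508239746094, 51.454803466796875), 54.56977462768555) zmed 64.1
mandrel 140 [756.4 205.1  42.6] ((759.7190551757812, 207.5971221923828), (38.077919006347656, 42.89611053466797), 43.09706497192383) zmed 29.7
hammer 641 [ 772.3 -192.6   24.7] ((796.3905639648438, -198.10032653808594), (87.95008850097656, 200.17828369140625), 73.57630920410156) zmed 25.1
```

View pics/c0.png

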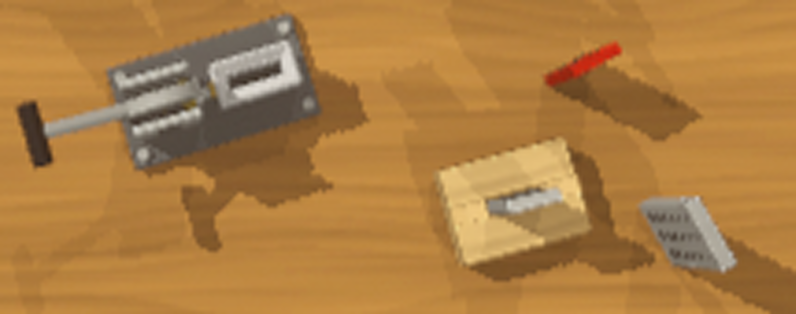

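Run:
```python
from h import *
s=readout.read_state(); M=R.from_quat(s["ee_rot"]).as_matrix(); print(M.round(3)); print("yaw of tool y",np.degrees(np.arctan2(M[1,1],M[0,1])))
d=np.load("pics/top0.npy"); W=world("top",d); Z=W[...,2]
print(np.sort(Z[225:266,368:420].ravel())[-25:].round(1)); print(np.sort(Z[190:222,400:430].ravel())[-25:].round(1)); print(np.sort(Z[235:280,422:470].ravel())[-25:].round(1))
```

```text
[[-0.001 -0.415  0.91 ]
 [ 0.002  0.91   0.415]
 [-1.     0.002 -0.   ]]
yaw of tool y 114.50262921323005
[102.9 103.1 103.8 103.9 104.4 104.5 104.7 105.  105.  105.4 106.7 107.6
   nan   nan   nan   nan   nan   nan   nan   nan   nan   nan   nan   nan
   nan]
[92.4 92.4 92.4 92.5 92.5 92.5 92.6 92.8 92.9 93.4 93.6 93.9 93.9 94.2
 94.5 94.5 94.6 94.7 94.9 95.3 95.4 95.6  nan  nan  nan]
[122.  122.1 122.1 122.1 122.2 122.3 122.3 122.4 122.5 122.6 123.  123.1
 123.5 123.6 123.7 124.  124.3 124.3 124.4 126.2   nan   nan   nan   nan
   nan]
```

Emit:
arm_command:
  increments:
    - [[0,0,79],[205,302,10],0]
    - [[0,0,79],[205,302,10],0]
    - [[0,0,79],[205,302,10],0]
    - [[0,0,79],[205,302,10],0]
    - [[0,0,79],[205,302,10],0]

```text
clock: 0.6
position: [399.9, -359.8, 217.1]
ee_rot: [-0.394, 0.587, 0.395, 0.586]
contact_force: [1.3, -0.3, 0.1]
gripper_width: 85.0
```

Emit:
arm_command:
  increments:
    - [[0,0,36],[64,94,0],0]
    - [[0,0,36],[64,94,0],0]
    - [[0,0,36],[64,94,0],0]
    - [[0,0,36],[64,94,0],0]
    - [[0,0,36],[64,94,0],0]

```text
clock: 1.1
position: [464.1, -264.7, 216.6]
ee_rot: [-0.557, 0.435, 0.558, 0.434]
contact_force: [-0.5, 0.0, -0.4]
gripper_width: 85.3
```

Run:
```python
from h import *
s,p,d=capture("wrist","w1")
M=R.from_quat(s["ee_rot"]).as_matrix(); print(s["position"].round(1),"yaw",np.degrees(np.arctan2(M[1,1],M[0,1])))
W=world("wrist",d,s); Z=W[...,2]
D=np.hypot(W[...,0]-464,W[...,1]+266)<75
for nm,lo,hi in(("rack",26,40),("plate",94,108)):
    m=D&(Z>lo)&(Z<hi)
    m=cv2.morphologyEx(m.astype(np.uint8),cv2.MORPH_OPEN,np.ones((3,3)))>0
    v,u=np.nonzero(m); print(nm,m.sum(),(u.min(),u.max(),v.min(),v.max()),rect(W,m),np.median(Z[m]))
```

```text
[ 464.1 -264.7  216.6] yaw -165.88272064836175
rack 5604 (np.int64(286), np.int64(357), np.int64(121), np.int64(213)) ((463.0858459472656, -266.31646728515625), (80.1520767211914, 110.43099975585938), 14.139971733093262) 31.943714469844565
plate 460 (np.int64(317), np.int64(327), np.int64(163), np.int64(207)) ((462.9058837890625, -266.0453796386719), (9.347506523132324, 43.48969650268555), 13.93724250793457) 99.9721549578033
```

View pics/w1.png

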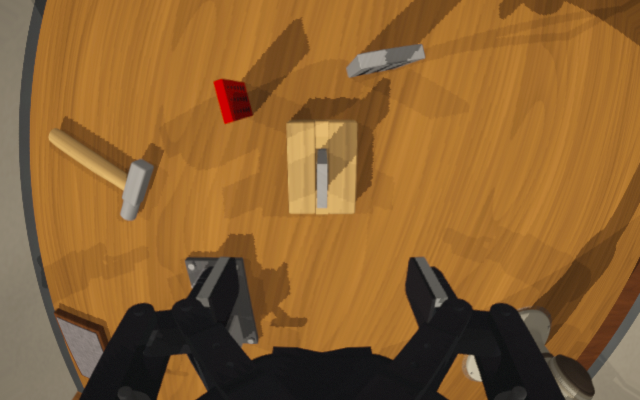

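The wrist view shows the rack centred at (322,168) with the plate's top edge at about (322,185). It is 44 mm wide with its top at z=100, and the jaws are already aligned with its thickness. Descending to grasp.

Emit:
arm_command:
  increments:
    - [[0,0,0],[-1,-1,-40],0]
    - [[0,0,0],[-1,-1,-80],0]
    - [[0,0,0],[-1,-1,-120],0]
    - [[0,0,0],[-1,-1,-153],0]
    - [[0,0,0],[-1,-1,-153],0]

```text
clock: 1.65
position: [458.9, -265.0, 59.0]
ee_rot: [-0.552, 0.438, 0.561, 0.434]
contact_force: [-0.3, -0.7, 0.1]
gripper_width: 85.3
```

Emit:
arm_command:
  increments:
    - [[0,0,0],[0,0,0],1]
    - [[0,0,0],[0,0,0],1]
    - [[0,0,0],[0,0,0],1]
    - [[0,0,0],[0,0,0],1]
    - [[0,0,0],[0,0,0],1]

```text
clock: 2.15
position: [459.6, -265.1, 60.1]
ee_rot: [-0.553, 0.437, 0.561, 0.434]
contact_force: [0.2, -0.1, -0.2]
gripper_width: 12.2
```

Run:
```python
from h import *
s=readout.read_state(); M=R.from_quat(s["ee_rot"]).as_matrix(); print(M.round(4)); print(s)
```

```text
[[-0.011  -0.9706 -0.2404]
 [ 0.0028 -0.2404  0.9707]
 [-0.9999  0.01    0.0053]]
{'clock': 2.15, 'joints': array([-2.17547201e-01,  3.94861720e-01, -4.10255371e-01, -4.60648975e-04,
       -7.77014745e-01,  4.60682228e-01]), 'joint_vel': array([-7.30629056e-04,  7.62491945e-03, -6.06985731e-03,  6.40903087e-05,
       -3.86762532e-03,  1.85247692e-03]), 'joint_efforts': array([-5.37054424e-03, -3.47855186e+01,  1.39556283e+01,  3.09832782e+00,
       -6.94152340e-02,  1.79428553e-04]), 'position': array([ 459.57523565, -265.13928122,   60.1196372 ]), 'ee_rot': array([-0.55319896,  0.43738806,  0.56052729,  0.43413333]), 'contact_force': array([ 0.23017152, -0.12901577, -0.15815917]), 'wrist_torque': array([ 0.02953423, -0.03447055, -0.03184986]), 'gripper_width': 12.22038848372583}
```

Emit:
arm_command:
  increments:
    - [[-0.2,-0.6,0],[1.5,-1,1],1]
    - [[-0.2,-0.6,0],[3,-1,2],1]
    - [[-0.2,-0.6,0],[3,-1,2],1]
    - [[-0.2,-0.6,0],[3,-1,2],1]
    - [[-0.2,-0.6,0],[3,-1,2],1]

```text
clock: 2.65
position: [462.3, -266.1, 61.8]
ee_rot: [-0.557, 0.436, 0.557, 0.435]
contact_force: [0.0, 0.6, -2.3]
gripper_width: 8.3
```

Emit:
arm_command:
  increments:
    - [[0,0,0],[0,0,5],1]
    - [[0,0,0],[0,0,15],1]
    - [[0,0,0],[0,0,30],1]
    - [[0,0,0],[0,0,45],1]
    - [[0,0,0],[0,0,60],1]

```text
clock: 3.15
position: [462.4, -266.1, 123.3]
ee_rot: [0.557, -0.436, -0.557, -0.435]
contact_force: [0.7, -0.2, -3.6]
gripper_width: 8.4
```

Run:
```python
from h import *
s,p,d=capture("wrist","w2"); print(s["position"].round(1),s["gripper_width"],s["contact_force"])
q,_=imaging.get_image("top")
cv2.imwrite("pics/w2v.png",np.hstack([cv2.resize(p,(480,300)),cv2.resize(q[180:280,330:480],(320,213)) if 0 else cv2.copyMakeBorder(cv2.resize(q[180:280,330:480],(318,212)),0,88,0,0,cv2.BORDER_CONSTANT)]))
```

```text
[ 462.4 -266.1  123.3] 8.399270350632934 [ 0.65445089 -0.20945679 -3.62316195]
```

View pics/w2v.png

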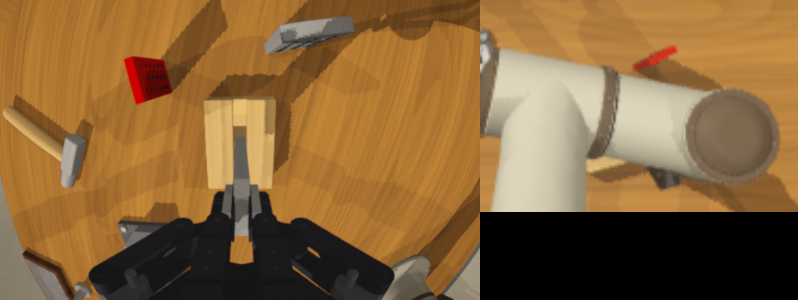

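The wrist view shows the plate lifted clear of the rack, upright between the pads at about (240,200). Now moving over the clamp to measure it.

Emit:
arm_command:
  increments:
    - [[0,0,0],[5,10,25],1]
    - [[0,0,1],[18,45,55],1]
    - [[0,0,2],[33,85,67],1]
    - [[0,0,3],[48,128,67],1]
    - [[0,0,3],[63,170,67],1]

```text
clock: 3.75
position: [527.3, -95.1, 192.2]
ee_rot: [0.57, -0.42, -0.566, -0.422]
contact_force: [0.6, -0.8, -2.9]
gripper_width: 8.0
```

Emit:
arm_command:
  increments:
    - [[0,0,0],[12,40,0],1]
    - [[0,0,0],[25,80,0],1]
    - [[0,0,0],[33,100,0],1]
    - [[0,0,0],[35,105,0],1]
    - [[0,0,0],[35,105,0],1]

```text
clock: 4.25
position: [562.0, 10.5, 191.5]
ee_rot: [0.57, -0.42, -0.567, -0.421]
contact_force: [-0.5, 0.1, -2.9]
gripper_width: 8.5
```

Run:
```python
from h import *
s,p,d=capture("wrist","w3"); M=R.from_quat(s["ee_rot"]).as_matrix(); print(s["position"].round(1),M.round(3).tolist())
W=world("wrist",d,s); Z=W[...,2]
D=np.hypot(W[...,0]-567,W[...,1]+37)<60
for nm,lo,hi in(("base",8,16),("rim",54,63)):
    m=D&(Z>lo)&(Z<hi)
    m=cv2.morphologyEx(m.astype(np.uint8),cv2.MORPH_OPEN,np.ones((2,2)))>0
    v,u=np.nonzero(m); print(nm,m.sum(),(u.min(),u.max(),v.min(),v.max()),rect(W,m),np.median(Z[m]))
```

```text
[562.   10.5 191.5] [[0.004, -0.956, -0.292], [-0.002, -0.292, 0.956], [-1.0, -0.003, -0.003]]
base 4660 (np.int64(291), np.int64(373), np.int64(78), np.int64(182)) ((563.9990844726562, -35.41774368286133), (63.488338470458984, 104.00821685791016), 32.78879928588867) nan
rim 1792 (np.int64(310), np.int64(353), np.int64(86), np.int64(176)) ((563.8433227539062, -40.21872329711914), (42.66057205200195, 95.23619842529297), 13.48080062866211) nan
```

View pics/w3.png

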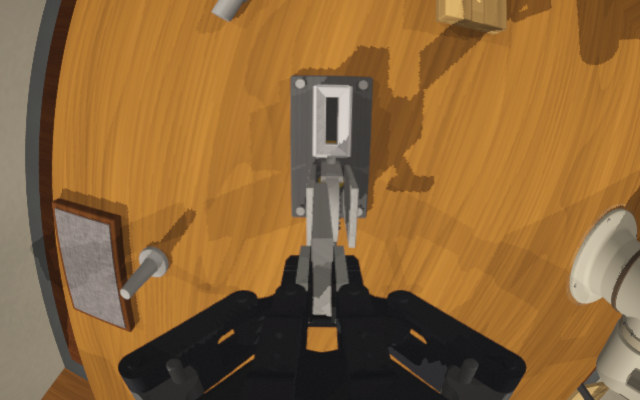

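The wrist view shows the whole clamp from above. The slot's dark opening is centred at (332,119), the white rim spans (313–352, 85–157), the base's -y corners are at (291,77) and (373,77), and the held plate is at (322,250).

```bash
cat > clamp.py <<'E'
from h import *
def load(tag):
    z=np.load(f"pics/{tag}.npz"); s={k:z[k] for k in z.files}; return s,cv2.imread(f"pics/{tag}.png"),z["d"]
def onplane(uv,z,s):
    r,i=rays("wrist"); M,e=pose(i,s)
    mx=cv2.remap(r.astype(np.float32),np.float32(uv[:,:1]),np.float32(uv[:,1:]),cv2.INTER_LINEAR).reshape(-1,3)@M.T
    return e+mx*((z-e[2])/mx[:,2])[:,None]
E
python3 - <<'E'
from clamp import *
s,p,d=load("w3"); W=world("wrist",d,s); Z=W[...,2]
print("bench",np.nanmedian(Z[100:200,200:260]),np.nanmedian(Z[90:160,296:306]))
# base edges
L=[];Rr=[]
for v in list(range(82,160)):
    c=np.nonzero((Z[v,270:400]>6)&(Z[v,270:400]<20))[0]+270
    L.append((c.min()-.5,v));Rr.append((c.max()+.5,v))
T=[]
for u in range(296,369):
    c=np.nonzero(Z[60:110,u]>6)[0]+60; T.append((u,c.min()-.5))
def line(P):
    q=onplane(np.array(P,float),12,s)[:,:2]; vx,vy,x,y=cv2.fitLine(q.astype(np.float32),cv2.DIST_HUBER,0,.01,.01).ravel(); return np.array([x,y]),np.array([vx,vy])
l,r,t=map(line,(L,Rr,T))
for a in(l,r,t): print(a[0].round(1),np.degrees(np.arctan2(a[1][1],a[1][0])).round(2))
# rim & slot
hsv=cv2.cvtColor(p,cv2.COLOR_BGR2HSV)
g=cv2.cvtColor(p,cv2.COLOR_BGR2GRAY); print(g[119,306:362]); print(g[80:162,332])
print(Z[119,306:362].round(0)); print(Z[80:162,332].round(0))
E
```

```text
bench -0.17206005157555637 12.002306565752832
[612.6 -37.2] -73.14
[527.2 -63.5] -74.03
[581.5 -96.5] 16.44
[ 91  91  92  94  95  98 130 175 206 203 176 155 152 157 159 160 159 159
 161 145  73  49  49  50  49  49  49  50  51  51  69 122 173 203 208 210
 210 211 211 210 209 207 194 171 144 115  74  62  61  61  59  61  61  61
  58  59]
[ 68  70  70  75 104 148 157 184 199 202 203 204 205 204 203 203 191 115
  56  49  49  50  50  50  50  51  49  49  50  50  49  49  50  50  50  51
  50  49  49  49  49  48  48  48  50  50  49  49  50  49  49  49  50  48
  48  48  49  48  49  50  58  71  83 104 140 173 167 165 165 162 157 155
 153 153 149 136 117 108 112 114 118 122]
[12. 12. 12. 11. 12. 13. 11. 57. 58. 61. 60. 58. 58. 56. 55. 55. 55. 53.
 53. 51. 13. 12. 11. 12. 12. 11. 11. 13. 12. 13. 11. 14. 41. 51. 52. 54.
 55. 55. 55. 57. 58. 59. 60. 59. 57. 12. 11. 10. 12. 11. 11. 13. 13. 13.
 14. 11.]
[12. 12. 13. 11. 12. 58. 59. 61. 59. 57. 57. 57. 55. 55. 56. 53. 53. 10.
 11. 12. 11. 11. 11. 13. 14. 11. 12. 14. 10. 13. 11. 13. 13. 11. 11. 12.
 11. 11. 11. 11. 12. 12. 13. 11. 13. 11. 12. 12. 12. 13. 12. 12. 13. 12.
 11. 12. 13. 12. 12. 12. 13. 24. 31. 33. 48. 51. 53. 53. 54. 56. 55. 58.
 58. 58. 59. 59. 59. 58. 32. 33. 32. 32.]
```

```bash
cat >> clamp.py <<'E'
def slot(s,p,d,box):
    u0,u1,v0,v1=box; W=world("wrist",d,s); Z=W[...,2]; m=np.zeros(Z.shape,np.uint8); m[v0:v1,u0:u1]=(Z<49)[v0:v1,u0:u1]
    n,l,st,c=cv2.connectedComponentsWithStats(m); k=1+np.argmax(st[1:,4]); m=(l==k).astype(np.uint8)
    b=cv2.resize(m*255,None,fx=8,fy=8,interpolation=cv2.INTER_LINEAR)>127
    v,u=np.nonzero(b); q=onplane(np.c_[(u+.5)/8-.5,(v+.5)/8-.5],52,s)[:,:2]
    return cv2.minAreaRect(q.astype(np.float32)), q.mean(0), st[k]
def plate(s,d,ext=None):
    W=world("wrist",d,s); M=R.from_quat(s["ee_rot"]).as_matrix(); T=(W-s["position"])@M  # tool coords
    m=(np.abs(T[...,1])<14)&(T[...,2]>-32)&(T[...,2]<-14)&(T[...,0]<60)&(T[...,0]>-60)
    return T,m
E
python3 - <<'E'
from clamp import *
s,p,d=load("w3")
print(slot(s,p,d,(318,346,90,152)))
T,m=plate(s,d); q=T[m]; print(m.sum(),q.min(0),q.max(0))
for a in range(-45,60,10):
    k=q[(q[:,0]>=a)&(q[:,0]<a+10)]
    if len(k)>5: print(a,len(k),np.percentile(k[:,1],[2,50,98]).round(1),np.median(k[:,2]).round(1))
E
```

```text
Traceback (most recent call last):
  File "clamp.py", line 12, in slot
    v,u=np.nonzero(b); q=onplane(np.c_[(u+.5)/8-.5,(v+.5)/8-.5],52,s)[:,:2]
                         ~~~~~~~^^^^^^^^^^^^^^^^^^^^^^^^^^^^^^^^^^^^^
  File "clamp.py", line 6, in onplane
    mx=cv2.remap(r.astype(np.float32),np.float32(uv[:,:1]),np.float32(uv[:,1:]),cv2.INTER_LINEAR).reshape(-1,3)@M.T
       ~~~~~~~~~^^^^^^^^^^^^^^^^^^^^^^^^^^^^^^^^^^^^^^^^^^^^^^^^^^^^^^^^^^^^^^^^^^^^^^^^^^^^^^^^^
cv2.error: OpenCV(4.12.0) /io/opencv/modules/imgproc/src/imgwarp.cpp:1713: error: (-215:Assertion failed) dst.cols < SHRT_MAX && dst.rows < SHRT_MAX && src.cols < SHRT_MAX && src.rows < SHRT_MAX in function 'remap'
```

```bash
sed -i 's/fx=8,fy=8/fx=4,fy=4/; s#(u+.5)/8-.5,(v+.5)/8-.5#(u+.5)/4-.5,(v+.5)/4-.5#' clamp.py
python3 - <<'E'
from clamp import *
s,p,d=load("w3")
print(slot(s,p,d,(318,346,90,152)))
T,m=plate(s,d); q=T[m]; print(m.sum(),q.min(0),q.max(0))
for a in range(-45,60,10):
    k=q[(q[:,0]>=a)&(q[:,0]<a+10)]
    if len(k)>5: print(a,len(k),np.percentile(k[:,1],[2,50,98]).round(1),np.median(k[:,2]).round(1))
E
```

```text
(((570.1311645507812, -50.5924072265625), (13.419336318969727, 47.038570404052734), 17.126419067382812), array([569.96251876, -50.78877734]), array([325,  97,  14,  48, 620], dtype=int32))
1409 [-41.51610545  -5.65635253 -24.09795811] [ 47.79249598   5.63321484 -14.03365515]
-45 486 [-4.1  0.8  5.3] -19.8
-35 190 [-4.3  0.4  5.4] -23.1
-25 153 [-4.2  0.4  5.4] -23.1
-15 137 [-4.3  0.4  5.1] -23.1
-5 122 [-5.2  0.4  5.3] -23.2
5 96 [-4.9  0.1  5.1] -23.2
15 82 [-5.1  0.4  5.3] -23.2
25 67 [-4.8 -0.3  4.3] -23.3
35 51 [-4.4  0.4  4.5] -23.4
45 25 [-4.6 -0.3  3.9] -23.4
```

Emit:
arm_command:
  increments:
    - [[0,0,-0.4],[3,-25,0],1]
    - [[0,0,-0.4],[8,-55,0],1]
    - [[0,0,-0.4],[8,-60,-10],1]
    - [[0,0,-0.4],[8,-60,-30],1]
    - [[0,0,-0.4],[8,-60,-50],1]

```text
clock: 4.8
position: [569.0, -51.9, 141.0]
ee_rot: [0.568, -0.423, -0.564, -0.424]
contact_force: [0.4, -0.4, -3.4]
gripper_width: 8.6
```

Run:
```python
from clamp import *
s,p,d=load("w3"); T,m=plate(s,d)
M2=(np.abs(T[...,1])<4)&(T[...,2]>-21)&(T[...,2]<-12)&(T[...,0]<-30)&(T[...,0]>-50); print("top tool x",M2.sum(),np.median(T[M2],0).round(1))
e=m&(T[...,2]<-21)&(np.abs(T[...,1])<3); print("bottom",np.percentile(T[e][:,0],[1,99,100]).round(1))
s=readout.read_state(); print(s["position"].round(1),R.from_quat(s["ee_rot"]).as_matrix().round(4).tolist(),s["contact_force"].round(1),s["clock"])
```

```text
top tool x 306 [-39.8  -0.1 -16.6]
bottom [-40.6  46.4  47.8]
[569.  -51.9 141. ] [[0.0045, -0.9595, -0.2816], [-0.0018, -0.2816, 0.9595], [-1.0, -0.0038, -0.0029]] [ 0.4 -0.4 -3.4] 4.8
```

Emit:
arm_command:
  increments:
    - [[0.1,0.25,0],[0.5,1.5,0],1]
    - [[0.1,0.25,0],[1,2.5,-10],1]
    - [[0.1,0.25,0],[1,2.5,-26],1]
    - [[0.1,0.25,0],[1,2.5,-26],1]
    - [[0.1,0.25,0],[1,2.5,-26],1]

```text
clock: 5.3
position: [570.4, -49.5, 115.6]
ee_rot: [0.566, -0.424, -0.566, -0.424]
contact_force: [-0.6, -0.1, -2.0]
gripper_width: 8.3
```

Run:
```python
from clamp import *
s,p,d=capture("wrist","w4"); print(s["position"].round(1),R.from_quat(s["ee_rot"]).as_matrix().round(4).tolist(),s["contact_force"].round(1))
T,m=plate(s,d); q=T[m]
for a in range(-35,60,15):
    k=q[(q[:,0]>=a)&(q[:,0]<a+15)]
    if len(k)>5: print(a,len(k),np.percentile(k[:,1],[2,50,98]).round(1),np.median(k[:,2]).round(1))
c=p[100:360,200:440]; cv2.imwrite("pics/w4c.png",cv2.resize(c,None,fx=2.2,fy=2.2,interpolation=cv2.INTER_CUBIC))
```

```text
[570.4 -49.5 115.6] [[0.0009, -0.9594, -0.2819], [-0.0003, -0.2819, 0.9594], [-1.0, -0.0008, -0.0006]] [-0.6 -0.1 -2. ]
-35 283 [-4.3  0.4  5.3] -23.0
-20 206 [-4.3  0.4  5.2] -23.1
-5 158 [-5.1  0.1  5.3] -23.2
10 138 [-5.   0.4  5.2] -23.2
25 91 [-4.5 -0.3  4.4] -23.3
40 50 [-4.6 -0.3  4.5] -23.3
55 300 [-13.6  -5.9  13.7] -25.9
```

View pics/w4c.png

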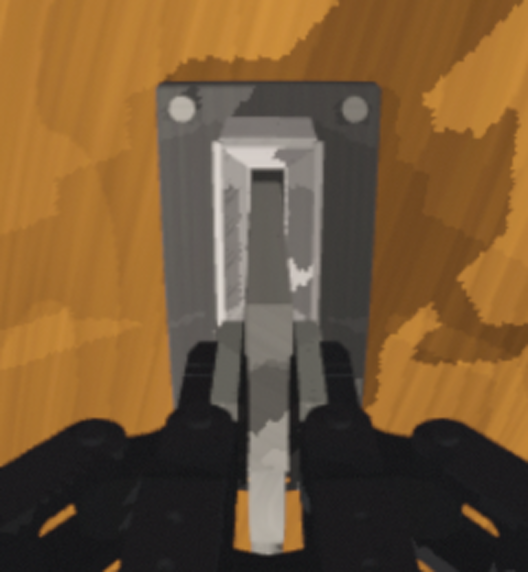

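The close-up shows the plate's bottom end at (267,180) lined up with the slot inside the flared rim (218–318). Descending in stages while watching the force.

Emit:
arm_command:
  increments:
    - [[0,0,0],[-0.3,0,-6],1]
    - [[0,0,0],[-0.3,0,-12],1]
    - [[0,0,0],[-0.3,0,-18],1]
    - [[0,0,0],[-0.3,0,-24],1]
    - [[0,0,0],[-0.3,0,-28],1]

```text
clock: 5.85
position: [570.1, -49.4, 87.2]
ee_rot: [0.566, -0.424, -0.566, -0.424]
contact_force: [-0.6, 0.1, -2.8]
gripper_width: 8.7
```

Emit:
arm_command:
  increments:
    - [[0,0,0],[0,0,-6],1]
    - [[0,0,0],[0,0,-12],1]
    - [[0,0,0],[0,0,-17],1]
    - [[0,0,0],[0,0,-21],1]
    - [[0,0,0],[0,0,-22],1]

```text
clock: 6.35
position: [569.8, -49.5, 64.5]
ee_rot: [0.566, -0.424, -0.566, -0.424]
contact_force: [-0.1, 0.1, -2.2]
gripper_width: 8.5
```

Emit:
arm_command:
  increments:
    - [[0,0,0],[0,0,-0.7],1]
    - [[0,0,0],[0,0,-1.4],1]
    - [[0,0,0],[0,0,-2],1]
    - [[0,0,0],[0,0,-2.5],1]
    - [[0,0,0],[0,0,-2.5],1]

```text
clock: 6.85
position: [570.0, -49.5, 62.4]
ee_rot: [0.566, -0.424, -0.566, -0.424]
contact_force: [0.5, -0.4, -0.7]
gripper_width: 8.7
```

Emit:
arm_command:
  increments:
    - [[0,0,0],[0,0,-0.4],1]
    - [[0,0,0],[0,0,-0.8],1]
    - [[0,0,0],[0,0,-1.2],1]
    - [[0,0,0],[0,0,-1.2],1]
    - [[0,0,0],[0,0,-1.2],1]

```text
clock: 7.35
position: [570.4, -49.6, 62.3]
ee_rot: [0.567, -0.423, -0.566, -0.424]
contact_force: [-1.8, 0.5, 5.5]
gripper_width: 8.6
```

Emit:
arm_command:
  increments:
    - [[0,0,0],[0,0,0.5],0]
    - [[0,0,0],[0,0,0.5],0]
    - [[0,0,0],[0,0,0.5],0]
    - [[0,0,0],[0,0,0.5],0]
    - [[0,0,0],[0,0,0.5],0]

```text
clock: 7.85
position: [570.3, -49.6, 62.6]
ee_rot: [0.567, -0.424, -0.566, -0.424]
contact_force: [0.4, -0.5, 0.7]
gripper_width: 79.9
```

Emit:
arm_command:
  increments:
    - [[0,0,0],[0,0,15],0]
    - [[0,0,0],[0,0,45],0]
    - [[0,0,0],[0,0,90],0]
    - [[0,0,0],[0,0,130],0]
    - [[0,0,0],[0,0,150],0]

```text
clock: 8.35
position: [572.0, -49.6, 217.0]
ee_rot: [0.569, -0.422, -0.564, -0.425]
contact_force: [-0.4, 0.1, -0.0]
gripper_width: 85.4
```

Run:
```python
from clamp import *
s,p,d=capture("wrist","w5"); print(s["position"].round(1),s["gripper_width"],s["contact_force"].round(1))
W=world("wrist",d,s); Z=W[...,2]; D=np.hypot(W[...,0]-570,W[...,1]+50.5)<30
m=D&(Z>85)&(Z<125); m=cv2.morphologyEx(m.astype(np.uint8),cv2.MORPH_OPEN,np.ones((3,3)))>0
m2=m&(Z>96); print(m.sum(),np.median(Z[m]),rect(W,m2))
q,dd=imaging.get_image("top"); s2=None
cv2.imwrite("pics/top5.png",q); np.save("pics/top5.npy",dd); cv2.imwrite("pics/w5c.png",p)
```

```text
[572.  -49.6 217. ] 85.4078363126726 [-0.4  0.1 -0. ]
493 101.85460268140514 ((570.1610717773438, -51.4273681640625), (9.487571716308594, 43.493812561035156), 16.38786506652832)
```

View pics/w5c.png

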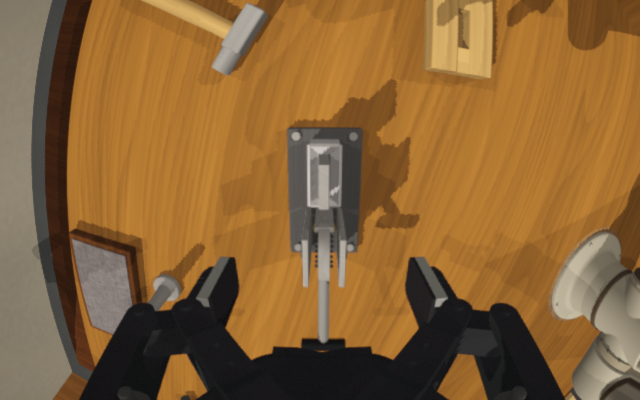

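The plate stands home in the slot, with its top edge at (323,180) and z=101.9 (expected 102). The rack is empty and the lever handle is at (323,345). Moving above the handle with the fingers shut.

Emit:
arm_command:
  increments:
    - [[0,0,0],[-12,40,0],1]
    - [[0,0,0],[-25,80,0],1]
    - [[0,0,0],[-38,120,0],1]
    - [[0,0,0],[-48,155,-10],1]
    - [[0,0,0],[-54,173,-30],1]

```text
clock: 8.95
position: [518.1, 126.1, 186.7]
ee_rot: [0.57, -0.42, -0.564, -0.426]
contact_force: [0.4, -0.0, 0.1]
gripper_width: 12.5
```

Emit:
arm_command:
  increments:
    - [[0,0,0],[0,0,0],1]
    - [[0,0,0],[0,0,-10],1]
    - [[0,0,0],[0,0,-30],1]
    - [[0,0,0],[0,0,-38],1]
    - [[0,0,0],[0,0,-38],1]

```text
clock: 9.45
position: [517.6, 124.7, 147.4]
ee_rot: [0.569, -0.421, -0.564, -0.425]
contact_force: [-0.0, 0.5, 1.4]
gripper_width: -0.2
```

Run:
```python
from clamp import *
s=readout.read_state(); M=R.from_quat(s["ee_rot"]).as_matrix(); print(M.round(4).tolist(),s["gripper_width"],s["contact_force"])
c=np.array([570.1,-50.7]);t=np.radians(16.5);X=np.array([np.cos(t),np.sin(t)]);Y=np.array([-np.sin(t),np.cos(t)])
v=s["position"][:2]-c; print("clamp xy",v@X,v@Y,s["position"][2])
d=np.load("pics/top5.npy"); W=world("top",d); P=W[...,:2]-c; x=P@X; y=P@Y; Z=W[...,2]
m=(abs(x)<32)&(y>150)&(y<200)&(Z>100)&(Z<145); print(m.sum(), rect(np.dstack([x,y,Z]),m))
q,dd=imaging.get_image("scene"); i=imaging.camera_info("scene"); cv2.imwrite("pics/s6.png",q); u=project("scene",s["position"])[0].astype(int); print(u)
cr=q[max(0,u[1]-80):u[1]+70,u[0]-110:u[0]+110]; cv2.imwrite("pics/s6c.png",cv2.resize(cr,None,fx=3.5,fy=3.5,interpolation=cv2.INTER_CUBIC))
```

```text
[[0.0088, -0.9589, -0.2836], [-0.0003, -0.2836, 0.9589], [-1.0, -0.0083, -0.0028]] -0.1885075436265152 [-0.04502805  0.51852098  1.37244929]
clamp xy -0.48558106285317487 183.11654452959863 147.4004909146926
9 ((0.33465468883514404, 154.606201171875), (7.651601791381836, 5.58663272857666), 74.44725799560547)
[365 182]
```

View pics/s6c.png

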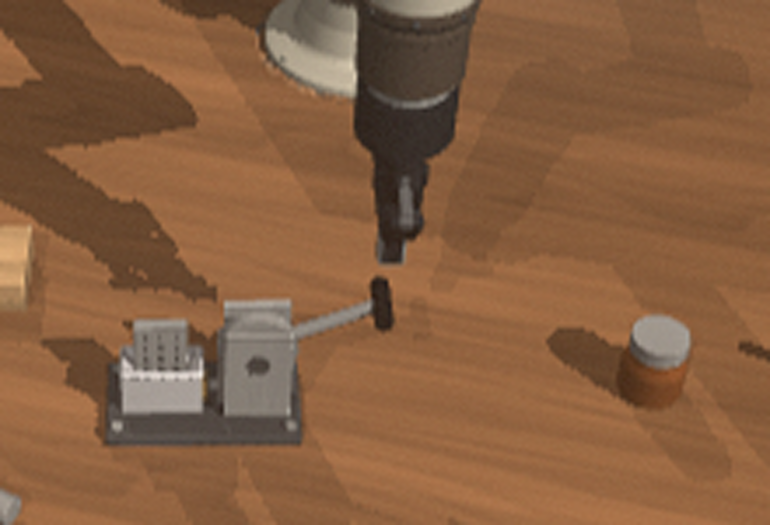

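The scene crop shows the plate home in the clamp at (160,345), with the shut fingertips at (392,255) just above the lever's cross-bar at (381,303). Pressing begins.

Emit:
arm_command:
  increments:
    - [[0,0.5,0],[0,0,-6],1]
    - [[0,0.5,0],[0,0,-12],1]
    - [[0,0.5,0],[0,0,-16],1]
    - [[0,0.5,0],[0,0,-18],1]
    - [[0,0.5,0],[0,0,-18],1]

```text
clock: 10.0
position: [518.2, 125.1, 130.2]
ee_rot: [0.567, -0.423, -0.566, -0.423]
contact_force: [-0.9, -0.4, -0.1]
gripper_width: 0.2
```

Emit:
arm_command:
  increments:
    - [[0,0,0],[0,0,-0.7],1]
    - [[0,0,0],[0,0,-1.4],1]
    - [[0,0,0],[0,0,-2],1]
    - [[0,0,0],[0,0,-2.5],1]
    - [[0,0,0],[0,0,-2.5],1]

```text
clock: 10.5
position: [518.1, 125.1, 127.6]
ee_rot: [0.567, -0.423, -0.566, -0.423]
contact_force: [-0.2, -1.0, 0.5]
gripper_width: 0.1
```

Emit:
arm_command:
  increments:
    - [[0,0,0],[0,0,-0.7],1]
    - [[0,0,0],[0,0,-1.4],1]
    - [[0,0,0],[0,0,-2],1]
    - [[0,0,0],[0,0,-2.5],1]
    - [[0,0,0],[0,0,-2.5],1]

```text
clock: 11.0
position: [518.1, 125.1, 125.0]
ee_rot: [0.567, -0.423, -0.566, -0.423]
contact_force: [-0.2, 0.4, -0.8]
gripper_width: 0.0
```

Run:
```python
from clamp import *
s=readout.read_state()
q,dd=imaging.get_image("scene"); np.save("pics/s7.npy",dd); cv2.imwrite("pics/s7.png",q)
c=np.array([570.1,-50.7]);t=np.radians(16.5);X=np.array([np.cos(t),np.sin(t)]);Y=np.array([-np.sin(t),np.cos(t)])
W=world("scene",dd); P=W[...,:2]-c; x=P@X;y=P@Y;Z=W[...,2]
print("bench bias",np.nanmedian(Z[(y>230)&(y<300)&(abs(x)<60)]))
m=(abs(x)<35)&(y>110)&(y<210)&(Z>60)
for a in range(110,205,6):
    k=m&(y>=a)&(y<a+6)
    if k.sum()>3: print(a,k.sum(),"x",np.percentile(x[k],[5,95]).round(),"z",np.percentile(Z[k],[5,50,95]).round())
u=project("scene",s["position"])[0].astype(int)
cr=q[u[1]-45:u[1]+45,u[0]-60:u[0]+60]; cv2.imwrite("pics/s7c.png",cv2.resize(cr,None,fx=6,fy=6,interpolation=cv2.INTER_CUBIC))
```

```text
bench bias 439.06494399796065
110 17 x [-0.  9.] z [ 72.  93. 100.]
116 9 x [-3.  9.] z [ 94.  98. 102.]
122 9 x [-0.  7.] z [ 95. 103. 106.]
128 8 x [-1.  7.] z [ 98. 103. 106.]
134 15 x [-4. 10.] z [104. 107. 405.]
140 194 x [-4. 19.] z [278. 419. 495.]
146 251 x [-5. 27.] z [280. 409. 497.]
152 244 x [-1. 33.] z [276. 409. 500.]
158 194 x [-8. 34.] z [262. 404. 504.]
164 176 x [-9. 35.] z [174. 319. 506.]
170 170 x [-13.  34.] z [125. 259. 506.]
176 116 x [-12.  35.] z [126. 303. 507.]
182 109 x [-12.  34.] z [125. 318. 507.]
188 85 x [-11.  35.] z [165. 366. 507.]
194 114 x [-7. 34.] z [218. 343. 507.]
200 127 x [-1. 35.] z [278. 392. 506.]
```

View pics/s7c.png

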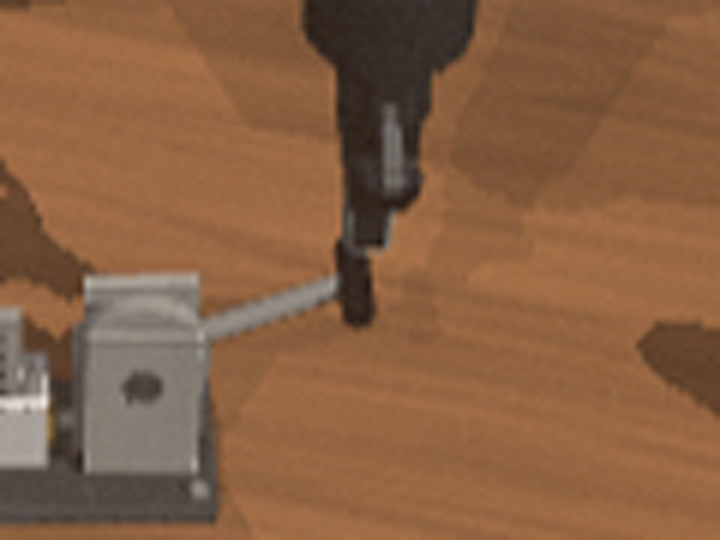

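The crop shows the fingertips at (368,240) slightly outboard of the bar's centre (355,285), with no contact yet. I'll recentre inward before pressing.

Emit:
arm_command:
  increments:
    - [[0,0,0],[0,0,5],1]
    - [[0,0,0],[1,-4,5],1]
    - [[0,0,0],[1,-4,3],1]
    - [[0,0,0],[1,-4,0],1]
    - [[0,0,0],[1,-4,-0.5],1]

```text
clock: 11.55
position: [518.7, 120.9, 124.0]
ee_rot: [0.567, -0.423, -0.566, -0.423]
contact_force: [-0.2, 0.5, -0.5]
gripper_width: 0.1
```

Emit:
arm_command:
  increments:
    - [[0,0,0],[0,0,-0.5],1]
    - [[0,0,0],[0,0,-1],1]
    - [[0,0,0],[0,0,-1.5],1]
    - [[0,0,0],[0,0,-2],1]
    - [[0,0,0],[0,0,-2],1]

```text
clock: 12.05
position: [518.7, 120.9, 121.9]
ee_rot: [0.567, -0.423, -0.566, -0.423]
contact_force: [0.7, -0.0, -0.6]
gripper_width: -0.1
```

```bash
cat > lev.py <<'E'
from clamp import *
c=np.array([570.1,-50.7]);t=np.radians(16.5);X=np.array([np.cos(t),np.sin(t)]);Y=np.array([-np.sin(t),np.cos(t)])
def sc(q,dd):
    W=world("scene",dd); P=W[...,:2]-c; return P@X,P@Y,W[...,2]
def report(q,dd,old=True):
    x,y,Z=sc(q,dd); g=q.max(2)
    k=(abs(x)<18)&(y>60)&(y<104)&(Z>98)&(Z<115); print("cheek top",k.sum(),np.median(Z[k]),"y",np.percentile(y[k],[2,98]).round(1))
    k=(abs(x)<8)&(abs(y)<24)&(Z>85)&(Z<115); print("plate",k.sum(),np.percentile(Z[k],[50,95,99]).round(1))
    k=(abs(x)<10)&(y>112)&(y<165)&(Z>30)&(Z<130)&(g>60)
    if k.sum()>8: print("bar fit slope,z at y=150:",np.round([np.polyfit(y[k]-150,Z[k],1)],3),k.sum())
    k=(abs(x)<35)&(y>160)&(y<205)&(g<60)&(Z<140)&(Z>20); print("dark n",k.sum())
    for a in range(-30,31,6):
        j=k&(x>=a)&(x<a+6)
        if j.sum()>3: print(a,j.sum(),"y",np.percentile(y[j],[5,50,95]).round(1),"z",np.percentile(Z[j],[5,50,95]).round(1))
E
python3 - <<'E'
from lev import *
print("before"); report(cv2.imread("pics/top5.png")*0,np.load("pics/s7.npy")) if 0 else report(cv2.imread("pics/s7.png"),np.load("pics/s7.npy"))
s=readout.read_state(); q,dd=imaging.get_image("scene"); cv2.imwrite("pics/s8.png",q); np.save("pics/s8.npy",dd); print("now",s["position"],s["contact_force"]); report(q,dd)
d0=np.load("pics/top0.npy"); W=world("top",d0); P=W[...,:2]-c; x=P@X;y=P@Y;Z=W[...,2]
k=(abs(x)<30)&(y>165)&(y<200)&(Z>60); print("top0 handle",k.sum(),np.median(x[k]),np.median(y[k]),np.percentile(y[k],[5,95]),np.percentile(Z[k],[50,90,98]))
E
```

```text
before
cheek top 111 104.48765799861008 y [ 61.4 101.6]
plate 99 [ 97.1 104.3 105. ]
bar fit slope,z at y=150: [[  0.454 112.203]] 82
dark n 55
-12 7 y [172.2 175.2 182.7] z [126.2 126.9 130. ]
-6 5 y [175.2 180.1 185.3] z [125.1 128.4 131.2]
0 7 y [173.8 176.4 182.4] z [122.9 130.3 132.7]
6 8 y [174.2 180.3 184.7] z [125.7 130.6 131.4]
12 8 y [172.7 177.  181.3] z [126.5 129.8 132.4]
18 10 y [172.5 178.  184.1] z [122.6 127.9 131. ]
24 8 y [175.1 177.8 180.6] z [121.5 125.9 130.3]
now [518.68014467 120.85464628 121.91721964] [ 0.73105141 -0.00474661 -0.56822105]
cheek top 111 104.45476867665002 y [ 61.2 101.1]
plate 93 [ 97.6 104.2 106.3]
bar fit slope,z at y=150: [[  0.477 111.894]] 79
dark n 51
-6 7 y [172.6 177.5 185.2] z [124.6 127.7 129.7]
0 4 y [173.9 176.6 181.9] z [128.5 129.4 132.5]
6 8 y [173.7 177.7 183.6] z [125.  129.8 131.6]
12 7 y [173.5 181.4 184.2] z [126.9 129.7 133.1]
18 13 y [172.4 176.  181.7] z [120.5 130.  133.8]
24 7 y [173.7 180.2 183. ] z [123.9 128.1 130.5]
top0 handle 108 2.2369646487958006 177.41418922925874 [168.53258773 185.25795857] [128.81948484 131.77179011 133.7581799 ]
```

Run:
```python
from lev import *
q=cv2.imread("pics/s8.png"); dd=np.load("pics/s8.npy"); x,y,Z=sc(q,dd)
k=(abs(x)<40)&(y>150)&(y<215)&(Z>110)&(Z<200)
for a in range(110,200,6):
    j=k&(Z>=a)&(Z<a+6)
    if j.sum()>2: print(a,j.sum(),"x",np.percentile(x[j],[5,50,95]).round(1),"y",np.percentile(y[j],[5,50,95]).round(1),"bgr",np.median(q[j],0))
```

```text
110 10 x [-1.8  4.2  8.7] y [152.3 157.4 162.4] bgr [114.5 126.  136.5]
116 22 x [-2.   6.1 28. ] y [152.1 168.8 183.9] bgr [ 65.   91.5 119.5]
122 29 x [-11.6   3.7  27. ] y [163.9 173.9 184.8] bgr [31. 38. 54.]
128 32 x [-6.  13.2 27.1] y [173.1 179.1 184.4] bgr [31. 38. 51.]
146 10 x [-6.4  5.6 10.1] y [167.4 176.  189.5] bgr [58.5 72.  93. ]
152 17 x [ 0.4  9.3 13.3] y [168.3 174.3 185.8] bgr [48. 56. 65.]
158 8 x [ 2.5  6.8 12.7] y [168.6 176.3 188.6] bgr [69.5 75.  81.5]
164 15 x [ 5.6  9.5 15.3] y [172.9 179.2 185.5] bgr [42. 48. 60.]
170 6 x [ 8.4  9.1 15.6] y [167.5 176.8 183.5] bgr [36.5 43.  55.5]
182 4 x [-5.1  8.4 11.2] y [165.4 166.5 166.7] bgr [43.  50.5 63. ]
188 11 x [ 3.5 27.3 30.8] y [166.  169.9 187.5] bgr [43. 53. 64.]
194 5 x [11.8 30.7 34.2] y [166.6 168.3 183.7] bgr [36. 43. 53.]
```

Emit:
arm_command:
  increments:
    - [[0,0,0],[0,0,-2],1]
    - [[0,0,0],[0,0,-4],1]
    - [[0,0,0],[0,0,-6],1]
    - [[0,0,0],[0,0,-8],1]
    - [[0,0,0],[0,0,-8],1]

```text
clock: 12.6
position: [518.5, 120.7, 113.5]
ee_rot: [0.567, -0.423, -0.566, -0.423]
contact_force: [-0.5, -0.5, -1.0]
gripper_width: 0.2
```

Emit:
arm_command:
  increments:
    - [[0,0,0],[0,0,-1],1]
    - [[0,0,0],[0,0,-2],1]
    - [[0,0,0],[0,0,-3],1]
    - [[0,0,0],[0,0,-4],1]
    - [[0,0,0],[0,0,-4],1]

```text
clock: 13.1
position: [518.6, 120.7, 109.9]
ee_rot: [0.567, -0.423, -0.566, -0.423]
contact_force: [-0.7, -1.3, 2.1]
gripper_width: -0.2
```

Emit:
arm_command:
  increments:
    - [[0,0,0],[0,0,-0.4],1]
    - [[0,0,0],[0,0,-0.8],1]
    - [[0,0,0],[0,0,-1.2],1]
    - [[0,0,0],[0,0,-1.5],1]
    - [[0,0,0],[0,0,-1.5],1]

```text
clock: 13.6
position: [518.7, 120.6, 109.2]
ee_rot: [0.567, -0.423, -0.566, -0.423]
contact_force: [-1.9, -0.9, 6.9]
gripper_width: -0.2
```

Emit:
arm_command:
  increments:
    - [[0,0,0],[-0.2,1,-2],1]
    - [[0,0,0],[-0.5,2,-4],1]
    - [[0,0,0],[-0.8,3,-6],1]
    - [[0,0,0],[-1,3.5,-8],1]
    - [[0,0,0],[-1.2,4,-10],1]

```text
clock: 14.1
position: [517.6, 124.5, 100.9]
ee_rot: [0.567, -0.423, -0.566, -0.423]
contact_force: [-2.8, -0.2, 6.6]
gripper_width: -0.2
```

Emit:
arm_command:
  increments:
    - [[0,0,0],[-0.2,0.5,-2],1]
    - [[0,0,0],[-0.3,1,-4],1]
    - [[0,0,0],[-0.5,1.5,-6],1]
    - [[0,0,0],[-0.7,2.2,-8],1]
    - [[0,0,0],[-0.7,2.2,-8],1]

```text
clock: 14.6
position: [516.9, 126.7, 93.2]
ee_rot: [0.567, -0.423, -0.566, -0.423]
contact_force: [-1.5, -1.2, 4.2]
gripper_width: -0.1
```

Emit:
arm_command:
  increments:
    - [[0,0,0],[0,0.2,-1],1]
    - [[0,0,0],[-0.1,0.4,-2],1]
    - [[0,0,0],[-0.1,0.6,-3],1]
    - [[0,0,0],[-0.2,0.8,-4],1]
    - [[0,0,0],[-0.2,0.8,-4],1]

```text
clock: 15.1
position: [516.7, 127.5, 89.3]
ee_rot: [0.568, -0.423, -0.566, -0.423]
contact_force: [-2.1, -0.2, 5.8]
gripper_width: -0.0
```

Emit:
arm_command:
  increments:
    - [[0,0,0],[0,0.1,-0.7],1]
    - [[0,0,0],[0,0.2,-1.4],1]
    - [[0,0,0],[0,0.3,-2],1]
    - [[0,0,0],[-0.1,0.4,-2.5],1]
    - [[0,0,0],[-0.1,0.4,-2.5],1]

```text
clock: 15.6
position: [516.6, 127.9, 87.1]
ee_rot: [0.568, -0.423, -0.566, -0.423]
contact_force: [-1.7, 0.3, 6.1]
gripper_width: -0.0
```

Emit:
arm_command:
  increments:
    - [[0,0,0],[0,0.1,-0.7],1]
    - [[0,0,0],[0,0.2,-1.4],1]
    - [[0,0,0],[0,0.3,-2],1]
    - [[0,0,0],[-0.1,0.4,-2.5],1]
    - [[0,0,0],[-0.1,0.4,-2.5],1]

```text
clock: 16.1
position: [516.6, 128.2, 85.2]
ee_rot: [0.568, -0.423, -0.566, -0.422]
contact_force: [-3.0, -0.8, 7.4]
gripper_width: 0.3
```

Emit:
arm_command:
  increments:
    - [[0,0,0],[0,0.1,-1],1]
    - [[0,0,0],[0,0.2,-2],1]
    - [[0,0,0],[0,0.3,-3],1]
    - [[0,0,0],[-0.1,0.4,-4],1]
    - [[0,0,0],[-0.1,0.4,-4],1]

```text
clock: 16.6
position: [516.6, 128.5, 82.5]
ee_rot: [0.568, -0.423, -0.566, -0.422]
contact_force: [-4.0, -1.1, 11.7]
gripper_width: 0.1
```

Emit:
arm_command:
  increments:
    - [[0,0,0],[0,0.1,-1],1]
    - [[0,0,0],[0,0.2,-2],1]
    - [[0,0,0],[0,0.3,-3],1]
    - [[0,0,0],[-0.1,0.4,-4],1]
    - [[0,0,0],[-0.1,0.4,-4],1]

```text
clock: 17.1
position: [516.4, 128.8, 79.1]
ee_rot: [0.568, -0.423, -0.566, -0.422]
contact_force: [-2.3, -0.8, 6.4]
gripper_width: -0.1
```

Emit:
arm_command:
  increments:
    - [[0,0,0],[0,0.1,-1],1]
    - [[0,0,0],[0,0.2,-2],1]
    - [[0,0,0],[0,0.3,-3],1]
    - [[0,0,0],[-0.1,0.4,-4],1]
    - [[0,0,0],[-0.1,0.4,-4],1]

```text
clock: 17.6
position: [516.3, 129.2, 75.2]
ee_rot: [0.568, -0.422, -0.566, -0.422]
contact_force: [-2.0, 0.2, 4.7]
gripper_width: -0.0
```

Emit:
arm_command:
  increments:
    - [[0,0,0],[0,0.1,-1],1]
    - [[0,0,0],[0,0.2,-2],1]
    - [[0,0,0],[0,0.3,-3],1]
    - [[0,0,0],[-0.1,0.4,-4],1]
    - [[0,0,0],[-0.1,0.4,-4],1]

```text
clock: 18.1
position: [516.1, 129.6, 71.0]
ee_rot: [0.568, -0.423, -0.566, -0.422]
contact_force: [-1.9, -0.7, 4.7]
gripper_width: -0.0
```

Emit:
arm_command:
  increments:
    - [[0,0,0],[0,0,-0.7],1]
    - [[0,0,0],[0,0,-1.4],1]
    - [[0,0,0],[0,0,-2.1],1]
    - [[0,0,0],[0,0,-2.8],1]
    - [[0,0,0],[0,0,-2.8],1]

```text
clock: 18.6
position: [516.1, 129.6, 68.2]
ee_rot: [0.568, -0.423, -0.566, -0.422]
contact_force: [-1.8, -0.4, 4.6]
gripper_width: -0.1
```

Emit:
arm_command:
  increments:
    - [[0,0,0],[0,0,-0.7],1]
    - [[0,0,0],[0,0,-1.4],1]
    - [[0,0,0],[0,0,-2.1],1]
    - [[0,0,0],[0,0,-2.8],1]
    - [[0,0,0],[0,0,-2.8],1]

```text
clock: 19.1
position: [516.1, 129.6, 65.7]
ee_rot: [0.568, -0.423, -0.566, -0.422]
contact_force: [-3.4, -0.3, 6.7]
gripper_width: -0.1
```

Emit:
arm_command:
  increments:
    - [[0,0,0],[0,0,-0.7],1]
    - [[0,0,0],[0,0,-1.4],1]
    - [[0,0,0],[0,0,-2.1],1]
    - [[0,0,0],[0,0,-2.8],1]
    - [[0,0,0],[0,0,-2.8],1]

```text
clock: 19.6
position: [516.2, 129.6, 63.3]
ee_rot: [0.568, -0.422, -0.566, -0.422]
contact_force: [-2.2, -0.7, 7.9]
gripper_width: 0.4
```

Emit:
arm_command:
  increments:
    - [[0,0,0],[0,0,-0.7],1]
    - [[0,0,0],[0,0,-1.4],1]
    - [[0,0,0],[0,0,-2.1],1]
    - [[0,0,0],[0,0,-2.8],1]
    - [[0,0,0],[0,0,-2.8],1]

```text
clock: 20.1
position: [516.2, 129.5, 61.3]
ee_rot: [0.569, -0.422, -0.566, -0.422]
contact_force: [-3.9, -0.4, 8.7]
gripper_width: 0.1
```

Emit:
arm_command:
  increments:
    - [[0,0,0],[0,0,-0.7],1]
    - [[0,0,0],[0,0,-1.4],1]
    - [[0,0,0],[0,0,-2.1],1]
    - [[0,0,0],[0,0,-2.8],1]
    - [[0,0,0],[0,0,-2.8],1]

```text
clock: 20.6
position: [516.3, 129.5, 59.6]
ee_rot: [0.569, -0.422, -0.566, -0.422]
contact_force: [-3.8, -1.5, 11.8]
gripper_width: -0.1
```

Emit:
arm_command:
  increments:
    - [[0,0,0],[0,-0.2,-0.7],1]
    - [[0,0,0],[0,-0.3,-1.4],1]
    - [[0,0,0],[0,-0.4,-2.1],1]
    - [[0,0,0],[0,-0.5,-2.8],1]
    - [[0,0,0],[0,-0.5,-2.8],1]

```text
clock: 21.1
position: [516.5, 129.0, 58.2]
ee_rot: [0.569, -0.422, -0.566, -0.422]
contact_force: [-4.5, -1.5, 11.2]
gripper_width: 0.2
```

Emit:
arm_command:
  increments:
    - [[0,0,0],[0,-0.2,-0.7],1]
    - [[0,0,0],[0,-0.3,-1.4],1]
    - [[0,0,0],[0,-0.4,-2.1],1]
    - [[0,0,0],[0,-0.5,-2.8],1]
    - [[0,0,0],[0,-0.5,-2.8],1]

```text
clock: 21.6
position: [516.6, 128.4, 56.5]
ee_rot: [0.57, -0.422, -0.566, -0.422]
contact_force: [-3.7, -1.1, 10.8]
gripper_width: -0.3
```

Emit:
arm_command:
  increments:
    - [[0,0,0],[0,0,-0.7],1]
    - [[0,0,0],[0,0,-1.4],1]
    - [[0,0,0],[0,0,-2.1],1]
    - [[0,0,0],[0,0,-2.8],1]
    - [[0,0,0],[0,0,-2.8],1]

```text
clock: 22.1
position: [516.7, 128.3, 54.7]
ee_rot: [0.57, -0.422, -0.566, -0.422]
contact_force: [-3.7, -0.1, 9.3]
gripper_width: 0.1
```

Emit:
arm_command:
  increments:
    - [[0,0,0],[0,0,-0.7],1]
    - [[0,0,0],[0,0,-1.4],1]
    - [[0,0,0],[0,0,-2.1],1]
    - [[0,0,0],[0,0,-2.8],1]
    - [[0,0,0],[0,0,-2.8],1]

```text
clock: 22.6
position: [516.6, 128.2, 52.1]
ee_rot: [0.57, -0.422, -0.566, -0.422]
contact_force: [-0.5, -0.7, 3.6]
gripper_width: 0.2
```

Emit:
arm_command:
  increments:
    - [[0,0,0],[0,0,-0.7],1]
    - [[0,0,0],[0,0,-1.4],1]
    - [[0,0,0],[0,0,-2.1],1]
    - [[0,0,0],[0,0,-2.8],1]
    - [[0,0,0],[0,0,-2.8],1]

```text
clock: 23.1
position: [516.7, 128.0, 49.6]
ee_rot: [0.57, -0.422, -0.566, -0.422]
contact_force: [-2.3, -1.3, 7.1]
gripper_width: 0.1
```

```bash
cat > chk.py <<'E'
from lev import *
import sys
s=readout.read_state(); n=sys.argv[1]
q,dd=imaging.get_image("scene"); cv2.imwrite(f"pics/{n}.png",q); x,y,Z=sc(q,dd); g=q.max(2)
k=(abs(x)<10)&(y>112)&(y<172)&(Z>20)&(Z<130)&(g>60); a=np.polyfit(y[k],Z[k],1)
print("bar n",k.sum(),"angle",np.arctan(a[0]).round(3),"z@150",np.polyval(a,150).round(1),"TCP",s["position"].round(1),"F",s["contact_force"].round(1))
for q0 in (.42,.525,.63,.735,.84): an=.44-q0; print(q0,"expected z@150",round(75+70*np.tan(an)+6/np.cos(an),1))
k=(x>-30)&(x<35)&(y>165)&(y<205)&(g<60)&(Z<140)&(Z>20); j=k&(x>12); print("sleeve pts",j.sum(),"y",np.percentile(y[j],[5,50,95]).round(1),"z",np.percentile(Z[j],[5,50,95]).round(1))
E
python3 chk.py s9
```

```text
bar n 81 angle -0.137 z@150 70.0 TCP [516.7 128.   49.6] F [-2.3 -1.3  7.1]
0.42 expected z@150 82.4
0.525 expected z@150 75.1
0.63 expected z@150 67.6
0.735 expected z@150 60.0
0.84 expected z@150 51.9
sleeve pts 49 y [174.3 184.8 194. ] z [ 62.8  75.9 136.4]
```

Emit:
arm_command:
  increments:
    - [[0,0,0],[-0.2,0.5,-0.8],1]
    - [[0,0,0],[-0.4,1,-1.6],1]
    - [[0,0,0],[-0.5,1.5,-2.4],1]
    - [[0,0,0],[-0.6,2,-3.2],1]
    - [[0,0,0],[-0.6,2,-3.2],1]

```text
clock: 23.65
position: [516.0, 130.0, 46.4]
ee_rot: [0.57, -0.422, -0.566, -0.421]
contact_force: [-1.6, -1.0, 6.6]
gripper_width: 0.2
```

Emit:
arm_command:
  increments:
    - [[0,0,0],[0,0.2,-0.6],1]
    - [[0,0,0],[0,0.4,-1.2],1]
    - [[0,0,0],[-0.2,0.6,-1.8],1]
    - [[0,0,0],[-0.2,0.6,-2.2],1]
    - [[0,0,0],[-0.2,0.6,-2.2],1]

```text
clock: 24.15
position: [515.9, 130.6, 44.2]
ee_rot: [0.57, -0.422, -0.566, -0.421]
contact_force: [-1.8, -0.4, 6.3]
gripper_width: -0.1
```

Emit:
arm_command:
  increments:
    - [[0,0,0],[0,0,-0.4],1]
    - [[0,0,0],[0,0,-0.8],1]
    - [[0,0,0],[0,0,-1.2],1]
    - [[0,0,0],[0,0,-1.6],1]
    - [[0,0,0],[0,0,-1.6],1]

```text
clock: 24.65
position: [515.9, 130.5, 42.8]
ee_rot: [0.57, -0.422, -0.565, -0.421]
contact_force: [-1.5, -0.9, 7.6]
gripper_width: 0.0
```

Emit:
arm_command:
  increments:
    - [[0,0,0],[0,0,-0.4],1]
    - [[0,0,0],[0,0,-0.8],1]
    - [[0,0,0],[0,0,-1.2],1]
    - [[0,0,0],[0,0,-1.6],1]
    - [[0,0,0],[0,0,-1.6],1]

```text
clock: 25.15
position: [515.9, 130.4, 41.5]
ee_rot: [0.57, -0.422, -0.565, -0.421]
contact_force: [-1.6, -1.0, 7.1]
gripper_width: 0.1
```

Emit:
arm_command:
  increments:
    - [[0,0,0],[0,0,-0.4],1]
    - [[0,0,0],[0,0,-0.8],1]
    - [[0,0,0],[0,0,-1.2],1]
    - [[0,0,0],[0,0,-1.5],1]
    - [[0,0,0],[0,0,-1.5],1]

```text
clock: 25.65
position: [516.0, 130.2, 40.3]
ee_rot: [0.57, -0.422, -0.565, -0.421]
contact_force: [-1.2, -0.1, 6.6]
gripper_width: 0.0
```

```bash
python3 chk.py s10
python3 - <<'E'
from lev import *
d=imaging.get_image("top"); q=d[0]; cv2.imwrite("pics/top10.png",q)
p=cv2.imread("pics/s10.png"); cr=p[150:250,250:410]; cv2.imwrite("pics/s10c.png",cv2.resize(cr,None,fx=5,fy=5,interpolation=cv2.INTER_CUBIC))
s=readout.read_state(); print(s["position"].round(2),s["contact_force"].round(1),s["clock"])
E
```

```text
bar n 80 angle -0.228 z@150 63.6 TCP [516.  130.2  40.3] F [-1.2 -0.1  6.6]
0.42 expected z@150 82.4
0.525 expected z@150 75.1
0.63 expected z@150 67.6
0.735 expected z@150 60.0
0.84 expected z@150 51.9
sleeve pts 58 y [174.7 184.4 201.1] z [ 51.9 107.9 135.2]
[515.99 130.25  40.32] [-2.1 -0.   7.6] 25.75
```

View pics/s10c.png

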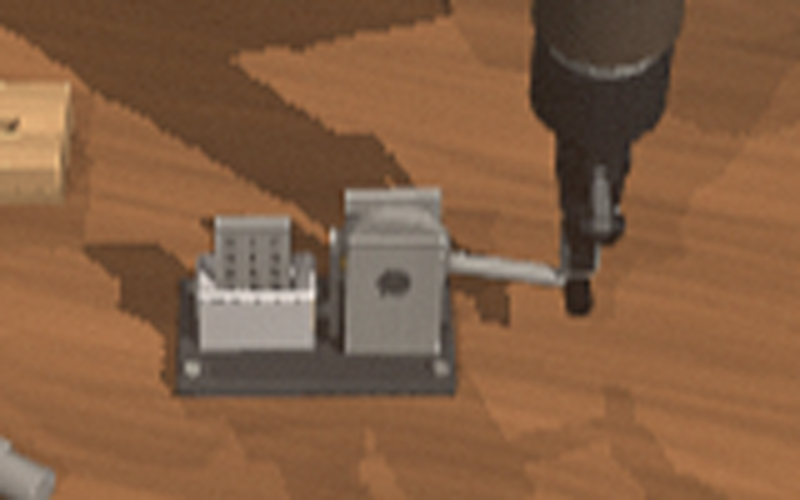

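The crop shows the plate standing in the clamp at (253,250) and the lever bar pointing slightly below level to the handle at (577,295), held by the fingertips. One last small press confirms the climb in force past the click.

Emit:
arm_command:
  increments:
    - [[0,0,0],[0,0,-0.4],1]
    - [[0,0,0],[0,0,-0.8],1]
    - [[0,0,0],[0,0,-1.3],1]
    - [[0,0,0],[0,0,-1.3],1]
    - [[0,0,0],[0,0,-1.3],1]

```text
clock: 26.25
position: [516.1, 130.1, 39.5]
ee_rot: [0.57, -0.422, -0.565, -0.421]
contact_force: [-3.2, -0.5, 8.1]
gripper_width: 0.2
```

Run:
```python
from lev import *
for i in range(4):
    s=readout.read_state(); print(s["position"].round(2),s["contact_force"].round(1),s["clock"]); imaging.get_image("top")
```

```text
[516.07 130.1   39.53] [-3.2 -0.5  8.1] 26.25
[516.06 130.13  39.55] [-1.8 -1.7  7.8] 26.3
[516.09 130.14  39.54] [-1.9 -0.5  7.3] 26.35
[516.06 130.12  39.52] [-2.7 -1.   8.6] 26.4
```

```bash
python3 -c "
from bench import arm
print(arm.job_done())"
```

```text
the job is handed in; nothing more can be done
None
```

The drawplate is in the clamp slot and released. The lever is pressed to its third click and still held there by the shut fingers. I handed the job in at about 26 s.

**Plate:** It went into the slot with no resistance and met the floor at the expected depth. After I let go, its top measured 101.9 mm (expected 102), centred in the slot.

**Lever:** The push peaked once when leaving each of the first two notches, at about 12 N. At the end it was about 8 N, steady and starting to climb again. That force fits the start of the climb after the third click, but there was no sharp jump, so the count also relies on height. From the tool height I put the lever at about 0.66 rad. A scene-camera check 0.8 mm higher gave 0.65 by both methods. Both are just past the 0.63 click and well short of the fourth at 0.84.

**Disagreement:** The shut fingertips touched the handle with the TCP reading about 20 mm lower than the stated tool frame implies. I therefore measured all lever travel from the point where they first touched, not from absolute height.

**Not checked:** I never moved near the jar, hammer or mandrel, but I did not measure their positions again at the end.

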